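# Fit the grating disc to the vegetable cutter

## Task

Fit the grating disc, which lies on the chopping board, onto the drive of the vegetable cutter: lower it over the spindle, feel for the four studs by turning it under light pressure until its holes drop over them, and push it fully home without ever forcing it. Then let go and swing the cutter's lid shut over it, leaving the other things where they are.

Things in the scene. Friction and masses are not known exactly. Their poses are not given: they have to be found in the camera images.
- disc_grip (a point): Centre of the black grip on the grating disc (steel, 164 mm across, 0.2 to 0.4 kg, lying flat): the grip is 36 mm wide between two flats facing its y and -y, 44 mm tall, z up. The disc's flat underside is 32 mm below this point, the top of its 10 mm thick hub 22 mm below. A 13.6 mm bore runs down the axis; four 9.5 mm holes lie 38 mm out, at 45, 135, 225 and 315 degrees from x.
- drive_seat (a point): Centre of the drive plate in the cutter's bowl, 88 mm up: the disc's underside rests here when home. x points to the cutter's back, z up. A 12 mm spindle with a tapered tip stands 42 mm up; round it four blunt 8 mm studs 10 mm tall, 38 mm out, 90 degrees apart. The stiff plate stopped at any angle, not reported (this frame is the housing's); it is on rubber, yields 1 mm per 8 N, bears 30 N. Bowl rim 20 mm higher.
- lid (a joint): Hinge of the cutter's white lid (195 mm across, 44 mm deep, feed tube on its outer side), in rad: 0 shut, 1.8 wide open, standing up behind the bowl. The level hinge axis runs along drive_seat's y, 104 mm behind it (its +x) and 20 mm higher. The lid leans back by its weight; pushed forward to below about 1.0 it sinks shut by itself in 2 to 3 s, damped.
- lid_tab (a point): Centre of the flat tab at the lid's free edge (36 mm long, 52 mm wide, 9 mm thick), 221 mm from the hinge axis; it is uppermost while the lid is open. Its x points to the hinge, z to the lid's outer side (backward when open), y along the hinge; the tab's end is 18 mm beyond this point.
- peeler: Dark green vegetable peeler, 170 x 25 x 18 mm, loose on the board beside the disc; leave it alone. Origin under its middle.
- glass: Empty drinking glass, 81 mm across, 93 mm tall, standing behind the work; leave it alone. Origin at its foot.
- jar: Glass jar with a lid, 71 mm across, 110 mm tall, standing behind the work; leave it alone. Origin at its foot.

How it is judged:
By the outcome, as a careful person would: the job done as asked, in the order asked, and still so for the second after the job is handed in, with the robot touching nothing.
It also fails if it takes over 58 s, if anything falls off the work surface, if the arm or the gripper's body presses on something with over 40 N, if the wrist force passes 120 N, or if a joint passes its speed limit or range.

## Robot

A 6-joint arm with a two-finger parallel gripper is mounted at the origin on a cart in front of the work surface, level with it; the furniture and walls round the work are solid. World frame = base frame: x ahead of the robot, y to its left, z up, the work surface at z = 0. Lengths are in m, angles in rad, forces in N, time in s.
With the tool pointing down it reaches from about 0.3 to 0.95 m from the base axis. Payload 3.1 kg.
Tool frame: the origin (TCP) lies midway between the tips of the shut fingers; the grasp point (between the pads) lies 19 mm behind it (bot.grip_depth is the distance from the TCP to the grasp point, in m); z points along the fingers, y is the line along which they close (so a half turn about z gives the same grasp; the last joint's range is limited). The gripper opens to 85 mm and grips with 20 to 120 N. Pads are 22 mm wide; open, the fingers measure 114 mm over their backs; the gripper's body (76 mm by 85 mm) begins 54 mm behind the grasp point. The pads swing forward as they close: fully open they stand 13 mm farther back than shut.
Start: joints at [-1.354, 0.308, 1.634, -0, 1.2, -0.07], TCP at [0.177, -0.599, 0.231] pointing down, gripper open.
Joint ranges: [-3.06, 3.06], [-0.79, 1.96], [0.05, 2.63], [-1.19, 4.34], [0.05, 2.64], [-2.94, 2.94]. Speed limits (rad/s): [2.79, 2.79, 3.14, 3.14, 3.14, 3.14].

## Interface

Orientations are given as a unit quaternion [w, x, y, z].
In Python, from workcell import bot gives the robot as it stands.
- The arm moves only by the tool arm_command, never from a script. Its argument "rows" is a list of rows, each a list of 5 numbers: the gripper's target within -1 to 1 (fully open at 1, half-way at 0, shut at -1), then the shift along the tool's x, y, z in units of 25 mm (1.0 is 25 mm), then the turn about the tool's z in units of 5 degrees (1.0 is 5 degrees). A call has 1 to 12 rows; each row shifts and turns the commanded pose from where the row before left it, along the tool's axes as they then stand; what a row does not reach is not made up. A row lasts 1/12 s, in which the tool goes at most 41.7 mm and 7.16 degrees, less where a joint would pass 70% of its speed; a pose out of reach is approached as far as the arm can. A call is refused whole if a number of a shift passes 1 or a number of a turn 1, either way. A call with a gripper value outside its range is refused whole. The fingers move at their own pace and stop on an object; the grip force is fixed at half the most. Time passes only in rows, so rows that do not move let the fingers close. It gives the time, the measured TCP pose, the force, the opening and the grip force at its end, in the units of the state.
- bot.read_state(): the state, without advancing time (a new reading comes with each control period).
- bot.get_image(name): name is "scene" or "top" or "wrist"; returns a dict with "img" (480x640x3 uint8, blue, green, red), "fov_y" (degrees; the focal length in pixels is half the picture's height over the tangent of half this angle, whatever the lens; pixels are square), "cx", "cy" (the principal point, pixels), "R" (3x3) and "t" (3): a world point X has camera coordinates R X + t; the wrist camera has in their place "tool_from_camera" (4x4, takes a point from camera to tool coordinates, whose origin is the TCP and whose axes are the flange's). Camera axes: x right, y down, z forward; pixel columns grow to the right and rows downward; lengths in m; the calibration is good to about 2 mm. A picture is of the moment at which its call begins: read the wrist's pose just before it. There is no depth.
- bot.close_job(): hands the job in; it is judged then, once.
The state is a dict: "t": time; "qpos": joint angles; "joint_vel": joint speeds; "tau": joint torques, N m; "eef_pos": TCP position; "tool_rot": TCP orientation; "contact_force": force on the tool from outside, world axes, zero at the start; "ft_torque": the same for the moment, N m; "gripper_width": opening from 0.0 (shut) to 1.0 (fully open); "grip_force": force on a finger pad.
Only numpy, scipy, OpenCV 4.12 (cv2) and the standard library are available. Lean on these libraries where they do the work, as an engineer would, in place of code of your own. Each camera call takes 0.05 s, during which the arm holds its last target. There are 200 camera calls.

## Working session

There is one attempt and no reset: what is moved stays moved. The work goes in short steps, Python scripts to look and compute and a tool call to move; the robot and the scene stay as the last step left them, time stands still between calls to the robot, and variables do not carry over. Pictures are saved under pics/ and viewed, at most 11 in all, crops included, and the job is handed in when it is done.

Besides the shell and the picture viewer there is one more tool, called after ">>>" in YAML: its name, and indented under it one key for each argument. arm_command: Moves the arm, as the interface text tells. Its arguments: {"type":"object","properties":{"rows":{"type":"array"}},"required":["rows"]}

```bash
mkdir -p pics
python3 - <<'E'
from workcell import bot
import cv2,numpy as np,pickle
s=bot.read_state();print(s)
for n in("scene","top"):
    d=bot.get_image(n);cv2.imwrite(f"pics/{n}0.png",d["img"]);pickle.dump(d,open(n+".pkl","wb"))
    print(n,d["fov_y"],d["cx"],d["cy"],d["R"],d["t"])
d=bot.get_image("wrist");print(d["tool_from_camera"],d["fov_y"],d["cx"],d["cy"])
E
```

```text
{'t': 0.0, 'qpos': array([-1.35369960e+00,  3.09030049e-01,  1.63519107e+00,  1.47012797e-05,
        1.19971563e+00, -6.96934804e-02]), 'joint_vel': array([ 5.17797144e-04, -5.63853027e-04, -1.11189139e-03, -1.15409136e-03,
        9.01028787e-05, -9.09254797e-04]), 'tau': array([-9.32116636e-04, -4.15253520e+01, -2.76664889e+01, -8.75321831e-06,
        1.03628595e-02,  2.14375052e-05]), 'eef_pos': array([ 0.17659952, -0.59866567,  0.23002934]), 'tool_rot': array([-1.16937010e-03,  9.89736229e-01,  1.42901445e-01, -7.94750273e-05]), 'contact_force': array([0.57180935, 0.67024932, 0.31199436]), 'ft_torque': array([-0.00089444,  0.0133604 , -0.03100415]), 'grip_force': 0.0, 'gripper_width': 0.998000174959687}
scene 43.22743622035168 334.2769785785856 233.92121232930768 [[-0.89483432 -0.44625314  0.01138718]
 [-0.31607596  0.61537513 -0.72208686]
 [ 0.31522614 -0.64974732 -0.69170868]] [0.60926898 0.09622751 1.28662553]
top 51.79868956671027 320.84725774342047 234.9419773712228 [[-0.02539975 -0.99952475 -0.01746769]
 [-0.99240023  0.02731551 -0.1199819 ]
 [ 0.12040202  0.01428743 -0.9926224 ]] [0.25264861 0.52562341 1.25160673]
[[-2.24852028e-04 -9.58154160e-01 -2.86252606e-01  7.35402276e-02]
 [ 9.99999909e-01 -3.19438427e-04  2.83732788e-04 -7.32898022e-04]
 [-3.63299834e-04 -2.86252516e-01  9.58154145e-01 -1.42676830e-01]
 [ 0.00000000e+00  0.00000000e+00  0.00000000e+00  1.00000000e+00]] 68.7695933812853 317.6508067605999 233.29833596839487
```

View pics/scene0.png

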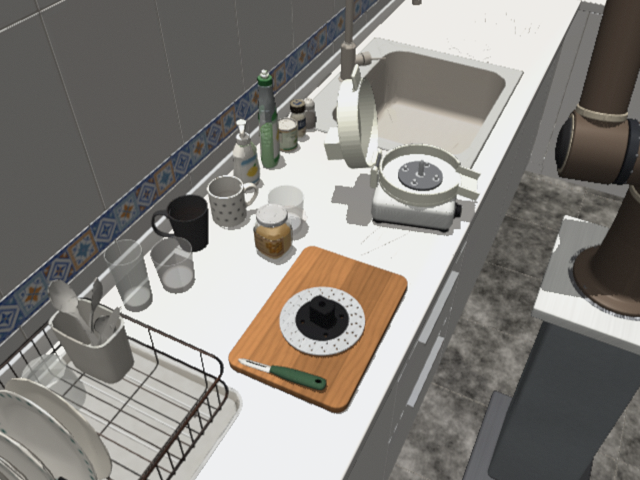

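View pics/top0.png

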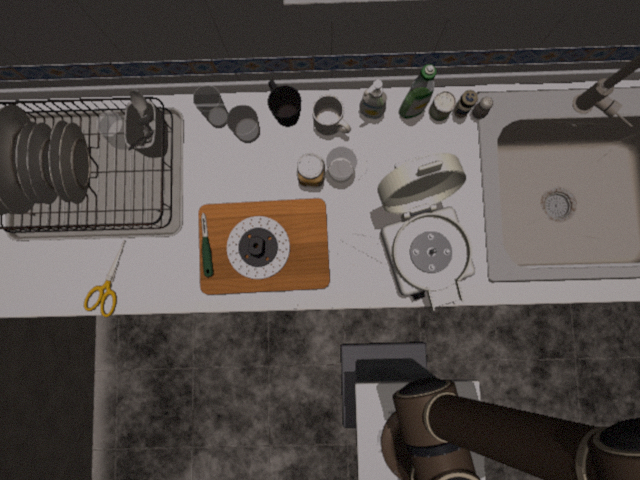

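The top view shows the disc grip at about (257,244) and the spindle at about (432,252). In the scene view they are at about (321,312) and (421,167). Next I'll enlarge both.

```bash
python3 - <<'E'
import pickle,cv2,numpy as np
T=pickle.load(open("top.pkl","rb"))["img"];S=pickle.load(open("scene.pkl","rb"))["img"]
c=lambda im,x,y:cv2.resize(im[y:y+75,x:x+100],None,fx=4,fy=4,interpolation=cv2.INTER_CUBIC)
d=np.vstack([np.hstack([c(T,210,206),c(T,380,212)]),np.hstack([c(S,272,282),c(S,370,140)])])
cv2.imwrite("pics/crop1.png",d)
E
cat > h.py <<'E'
import numpy as np,pickle
from scipy.spatial.transform import Rotation as Ro
def P(d,X):
    f=240/np.tan(np.radians(d["fov_y"]/2));c=np.asarray(d["R"])@X+np.asarray(d["t"]);return np.array([d["cx"]+f*c[0]/c[2],d["cy"]+f*c[1]/c[2]])
def ray(d,u,v):
    f=240/np.tan(np.radians(d["fov_y"]/2));R=np.asarray(d["R"]);r=R.T@np.array([(u-d["cx"])/f,(v-d["cy"])/f,1]);return -R.T@np.asarray(d["t"]),r
def onz(d,u,v,z):
    o,r=ray(d,u,v);return o+r*(z-o[2])/r[2]
def tri(obs):
    A=0;b=0
    for d,u,v in obs:
        o,r=ray(d,u,v);r=r/np.linalg.norm(r);M=np.eye(3)-np.outer(r,r);A=A+M;b=b+M@o
    return np.linalg.solve(A,b)
def wristcam(d,pos,q):
    M=np.eye(4);M[:3,:3]=Ro.from_quat([q[1],q[2],q[3],q[0]]).as_matrix();M[:3,3]=pos
    C=np.linalg.inv(M@np.asarray(d["tool_from_camera"]));d["R"]=C[:3,:3];d["t"]=C[:3,3];return d
E
```

```text
(no output)
```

View pics/crop1.png

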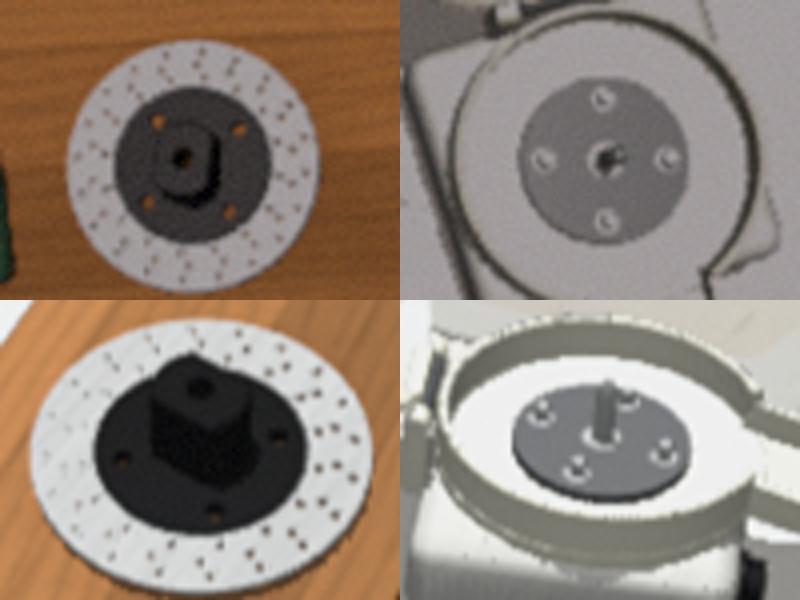

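Crop positions are in 4× pixels. Top view: disc holes at (158,121), (239,129), (230,212) and (148,202), with the flats facing left and right. Studs at (602,98), (668,159), (606,222) and (543,159). Scene view: grip top bore at (200,388) and the spindle foot at about (604,437).

Run:
```python
from h import *
T=pickle.load(open("top.pkl","rb"));S=pickle.load(open("scene.pkl","rb"))
t1=lambda x,y:(T,210+x/4,206+y/4);t2=lambda x,y:(T,380+(x-400)/4,212+y/4)
s1=lambda x,y:(S,272+x/4,282+(y-300)/4);s2=lambda x,y:(S,370+(x-400)/4,140+(y-300)/4)
b=tri([t1(184,158),s1(200,388)]);print("grip top",b)
z=b[2]-.022-.022
print("holes z",z)
H=np.array([onz(*t1(*p),z) for p in[(158,121),(239,129),(230,212),(148,202)]]);c=H.mean(0);print(H,c)
print("ang",[np.degrees(np.arctan2(*(h-c)[1::-1]))for h in H],[np.hypot(*(h-c)[:2]) for h in H])
G=np.array([onz(*t2(*p),.098) for p in[(602,98),(668,159),(606,222),(543,159)]]);c=G.mean(0);print(G,c)
print("ang",[np.degrees(np.arctan2(*(h-c)[1::-1]))for h in G],[np.hypot(*(h-c)[:2]) for h in G])
a=[(540,413),(628,398),(665,453),(577,468)]
G2=np.array([onz(*s2(*p),.098) for p in a]);c=G2.mean(0);print("scene",G2,c)
print("ang",[np.degrees(np.arctan2(*(h-c)[1::-1]))for h in G2],[np.hypot(*(h-c)[:2]) for h in G2])
print("spindle tip",tri([t2(607,160),s2(606,383)]))
# hinge / tab, in top & scene
print("knuckle",onz(T,445,160,.3), "tabrim front", [onz(T,*p,.108) for p in [(430,305),(461,297)]])
```

```text
grip top [0.50588631 0.4024558  0.07283611]
holes z 0.028836113975026473
[[0.53442431 0.42547286 0.02883611]
 [0.52770226 0.37246668 0.02883611]
 [0.47355045 0.37903228 0.02883611]
 [0.48149581 0.43242521 0.02883611]] [0.50429321 0.40234926 0.02883611]
ang [np.float64(37.50382753914331), np.float64(-51.92599495238), np.float64(-142.82134388898635), np.float64(127.16191247375805)] [np.float64(0.03798136659787353), np.float64(0.03795987605940755), np.float64(0.03858495040625939), np.float64(0.03773968798080659)]
[[ 0.51306392 -0.03179659  0.098     ]
 [ 0.47439431 -0.07008574  0.098     ]
 [ 0.43688609 -0.03027198  0.098     ]
 [ 0.47644745  0.00617088  0.098     ]] [ 0.47519794 -0.03149586  0.098     ]
ang [np.float64(-0.4550289836721936), np.float64(-91.19300608102438), np.float64(178.1703053066664), np.float64(88.10004316513033)] [np.float64(0.03786717101019985), np.float64(0.03859824807212095), np.float64(0.038331395954789176), np.float64(0.03768745453968468)]
scene [[ 0.5120901  -0.0243017   0.098     ]
 [ 0.4718593  -0.06110097  0.098     ]
 [ 0.43544432 -0.02242754  0.098     ]
 [ 0.4749198   0.01312133  0.098     ]] [ 0.47357838 -0.02367722  0.098     ]
ang [np.float64(-0.9289820857950811), np.float64(-92.63005802783728), np.float64(178.12305094819706), np.float64(87.91232342130333)] [np.float64(0.03851678259795809), np.float64(0.037463213555064066), np.float64(0.038154530497596595), np.float64(0.03682298970660161)]
spindle tip [ 0.47395637 -0.02536766  0.13154324]
knuckle [ 0.65022541 -0.02826589  0.3       ] tabrim front [array([ 0.34667314, -0.01993086,  0.108     ]), array([ 0.36382038, -0.09505801,  0.108     ])]
```

Disc centre is about (0.505, 0.402) with yaw about -7.7°. The seat is about (0.474, -0.027) and the studs lie at about -1.2° (mod 90). I'll move towards the disc and pause over the cutter for a close look.

>>> arm_command:
  rows:
    - [1,0.75,-0.95,0,0]
    - [1,0.75,-0.95,0,0]
    - [1,0.75,-0.95,0,0]
    - [1,0.75,-0.95,0,0]
    - [1,0.75,-0.95,0,0]
    - [1,0.75,-0.95,0,0]
    - [1,0.75,-0.95,0,0]
    - [1,0.75,-0.95,0,0]
    - [1,0.75,-0.95,0,0]
    - [1,0.75,-0.95,0,0]

```text
t: 0.98
eef_pos: [0.2896, -0.3171, 0.231]
tool_rot: [-0.0, 0.99, 0.143, -0.0]
contact_force: [0.3, 0.7, 0.4]
gripper_width: 0.998
grip_force: 0.0
```

>>> arm_command:
  rows:
    - [1,0.75,-0.95,0,0]
    - [1,0.75,-0.95,0,0]
    - [1,0.75,-0.95,0,0]
    - [1,0.75,-0.95,0,0]
    - [1,0.75,-0.95,0,0]
    - [1,0.75,-0.95,0,0]
    - [1,0.75,-0.95,0,0]
    - [1,0.75,-0.95,0,0]
    - [1,0.75,-0.95,0,0]
    - [1,0.75,-0.95,0,0]
    - [1,0,0,0,0]
    - [1,0,0,0,0]

```text
t: 1.98
eef_pos: [0.402, -0.0367, 0.2311]
tool_rot: [0.0, 0.989, 0.145, -0.0]
contact_force: [-0.3, -0.7, 0.3]
gripper_width: 0.999
grip_force: 0.0
```

```bash
cat > look.py <<'E'
from workcell import bot
from h import *
import cv2,sys
def look(name):
    s=bot.read_state();d=wristcam(bot.get_image("wrist"),s["eef_pos"],s["tool_rot"])
    pickle.dump(d,open(name+".pkl","wb"));cv2.imwrite(f"pics/{name}.png",d["img"]);st(s)
def st(s):
    q=s["tool_rot"];m=Ro.from_quat([q[1],q[2],q[3],q[0]]).as_matrix()
    print("t",round(s["t"],2),"pos",s["eef_pos"].round(4),"yaw x",np.degrees(np.arctan2(m[1,0],m[0,0])).round(2),"z",m[:,2].round(4),"F",np.round(s["contact_force"],1),"T",np.round(s["ft_torque"],2),"w",round(s["gripper_width"],3),"g",round(s["grip_force"],1),"q",s["qpos"].round(2))
if __name__=="__main__":
    if len(sys.argv)>1: look(sys.argv[1])
    else: st(bot.read_state())
E
python3 look.py w1
```

```text
t 1.98 pos [ 0.402  -0.0367  0.2311] yaw x 16.66 z [-7.e-04 -3.e-04 -1.e+00] F [-0.3 -0.7  0.3] T [ 0.04 -0.   -0.06] w 0.999 g 0.0 q [-0.2  -0.14  2.12 -0.    1.16  1.08]
```

View pics/w1.png

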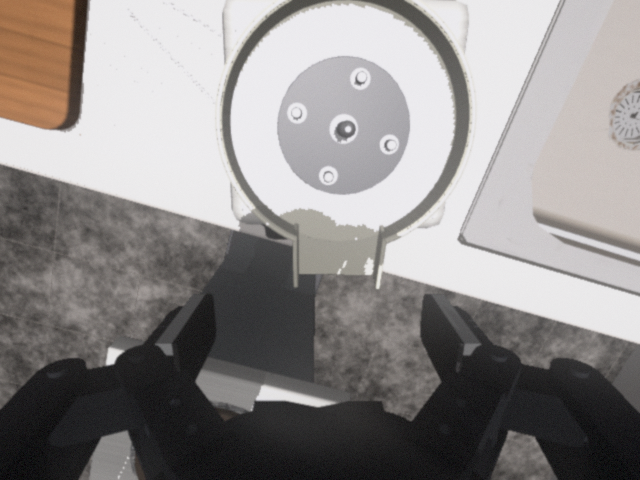

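The spindle is at about (345,128). The studs are at (361,77), (391,145), (328,176) and (297,113). The spout centre is at about (338,255) and the bowl rim centre at about (345,125).

Run:
```python
from h import *
import cv2
W=pickle.load(open("w1.pkl","rb"));T=pickle.load(open("top.pkl","rb"))
G=np.array([onz(W,*p,.097) for p in[(361,77),(391,145),(328,176),(297,113)]]);c=G.mean(0);print(c)
print("ang",[np.degrees(np.arctan2(*(h-c)[1::-1]))for h in G],[np.hypot(*(h-c)[:2]) for h in G])
print("foot",onz(W,343,127,.088),"tip(346,129)",onz(W,346,129,.128))
E=np.array([onz(W,*p,.108) for p in[(297,250),(380,250),(223,10),(467,10),(234,215),(441,215)]]).round(4);print(E)
```

```text
[ 0.47778843 -0.03434242  0.097     ]
ang [np.float64(-0.8947897193491244), np.float64(-91.58382137563466), np.float64(178.01886638954113), np.float64(88.9744336635654)] [np.float64(0.03783749522973523), np.float64(0.03798901961231438), np.float64(0.03747247208965482), np.float64(0.037275923819297556)]
foot [ 0.47897682 -0.03364436  0.088     ] tip(346,129) [ 0.47740827 -0.0333381   0.128     ]
[[ 0.378  -0.0259  0.108 ]
 [ 0.3971 -0.0897  0.108 ]
 [ 0.5265  0.0668  0.108 ]
 [ 0.5729 -0.0885  0.108 ]
 [ 0.3918  0.0289  0.108 ]
 [ 0.4379 -0.1255  0.108 ]]
```

>>> arm_command:
  rows:
    - [1,0.4,-1,0,0]
    - [1,0.4,-1,0,0]
    - [1,0.4,-1,0.2,0]
    - [1,0.4,-1,0.2,0]
    - [1,0.4,-1,0.2,0]
    - [1,0.4,-1,0.2,0]
    - [1,0.4,-1,0.2,0]
    - [1,0.4,-1,0.2,0]

```text
t: 2.7
eef_pos: [0.4225, 0.1762, 0.2009]
tool_rot: [0.0, 0.99, 0.142, -0.0]
contact_force: [0.5, 0.6, 0.1]
gripper_width: 0.999
grip_force: 0.0
```

>>> arm_command:
  rows:
    - [1,0.4,-1,0.2,0]
    - [1,0.4,-1,0.2,0]
    - [1,0.4,-1,0.2,0]
    - [1,0.4,-1,0.2,0]
    - [1,0.4,-1,0.2,0]
    - [1,0.4,-1,0.2,0]
    - [1,0.4,-1,0.2,0]
    - [1,0.4,-1,0.2,0]
    - [1,0,0,0,0]
    - [1,0,0,0,0]

```text
t: 3.53
eef_pos: [0.443, 0.3902, 0.1605]
tool_rot: [0.001, 0.99, 0.143, -0.001]
contact_force: [0.4, -0.3, -0.3]
gripper_width: 1.001
grip_force: 0.0
```

```bash
python3 look.py w2
```

```text
t 3.53 pos [0.443  0.3902 0.1605] yaw x 16.42 z [-9.0e-04 -1.6e-03 -1.0e+00] F [ 0.4 -0.3 -0.3] T [-0.08 -0.05  0.02] w 1.001 g 0.0 q [ 0.65  0.32  1.77 -0.    1.05  1.93]
```

View pics/w2.png

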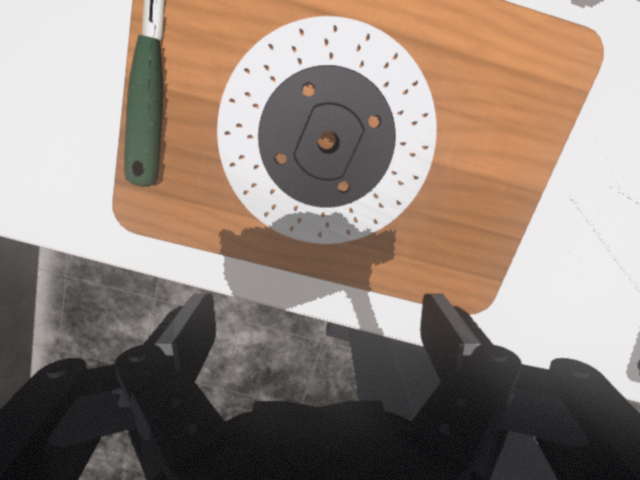

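The disc holes are at (308,89), (374,121), (343,187) and (281,158), and the bore is at (328,141).

```bash
python3 - <<'E'
from h import *
W=pickle.load(open("w2.pkl","rb"))
for z in(.029,):
    G=np.array([onz(W,*p,z) for p in[(308,89),(374,121),(343,187),(281,158)]]);c=G.mean(0);print(c)
    print("ang",[np.degrees(np.arctan2(*(h-c)[1::-1]))for h in G],[np.hypot(*(h-c)[:2]) for h in G])
print(onz(W,328,141,.072))
E
cat > plan.py <<'E'
# usage: x y z yaw -> remaining shifts in current tool axes & units, and turn
from workcell import bot
from h import *
import sys
x,y,z,w=map(float,sys.argv[1:5]);s=bot.read_state();q=s["tool_rot"];m=Ro.from_quat([q[1],q[2],q[3],q[0]]).as_matrix()
yaw=np.degrees(np.arctan2(m[1,0],m[0,0]))
print("shift units now-axes",(m.T@(np.array([x,y,z])-s["eef_pos"])/.025).round(2),"turn units",round(-(w-yaw)/5,2))
c,t=np.cos(np.radians(w)),np.sin(np.radians(w));M=np.array([[c,t,0],[t,-c,0],[0,0,-1]])
print("shift units final-axes",(M.T@(np.array([x,y,z])-s["eef_pos"])/.025).round(2))
E
python3 plan.py .505 .402 .12 172
```

```text
[0.50727408 0.40270368 0.029     ]
ang [np.float64(37.40467316222112), np.float64(-52.56476150203036), np.float64(-143.33425998504669), np.float64(127.56157657902739)] [np.float64(0.03822606192724707), np.float64(0.037780364892252505), np.float64(0.038147275065982984), np.float64(0.03728853457141729)]
[0.50782858 0.40303228 0.072     ]
shift units now-axes [2.53 0.22 1.62] turn units -31.12
shift units final-axes [-2.39  0.84  1.63]
```

>>> arm_command:
  rows:
    - [1,0,0,0,-1]
    - [1,0,0,0,-1]
    - [1,0,0,0,-1]
    - [1,0,0,0,-1]
    - [1,0,0,0,-1]
    - [1,0,0,0,-1]
    - [1,0,0,0,-1]
    - [1,0,0,0,-1]
    - [1,0,0,0,-1]
    - [1,0,0,0,-1]
    - [1,0,0,0,-1]
    - [1,0,0,0,-1]

```text
t: 4.58
eef_pos: [0.443, 0.3887, 0.1616]
tool_rot: [0.0, 0.785, 0.619, -0.0]
contact_force: [0.5, -0.4, -0.3]
gripper_width: 0.998
grip_force: 0.0
```

>>> arm_command:
  rows:
    - [1,0,0,0.1,-1]
    - [1,0,0,0.1,-1]
    - [1,0,0,0.1,-1]
    - [1,0,0,0.1,-1]
    - [1,0,0,0.1,-1]
    - [1,0,0,0.1,-1]
    - [1,0,0,0.1,-1]
    - [1,0,0,0.1,-1]
    - [1,0,0,0.1,-1]
    - [1,0,0,0.1,-1]
    - [1,0,0,0.1,-1]
    - [1,0,0,0.1,-1]

```text
t: 5.58
eef_pos: [0.443, 0.3888, 0.1315]
tool_rot: [0.0, 0.37, 0.929, -0.0]
contact_force: [0.4, 0.4, -0.2]
gripper_width: 1.006
grip_force: 0.0
```

>>> arm_command:
  rows:
    - [1,0,0,0,-1]
    - [1,0,0,0,-1]
    - [1,0,0,0,-1]
    - [1,0,0,0,-1]
    - [1,0,0,0,-1]
    - [1,0,0,0,-1]
    - [1,0,0,0,-1]
    - [1,-0.8,0.25,0,-0.2]
    - [1,-0.8,0.25,0,0]
    - [1,-0.8,0.25,0,0]
    - [1,0,0,0,0]
    - [1,0,0,0,0]

```text
t: 6.58
eef_pos: [0.5057, 0.3994, 0.1316]
tool_rot: [0.0, 0.068, 0.998, -0.0]
contact_force: [-0.8, -0.8, -0.7]
gripper_width: 0.999
grip_force: 0.0
```

```bash
python3 look.py; python3 plan.py .506 .4025 .034 172.3
```

```text
t 6.58 pos [0.5057 0.3994 0.1316] yaw x 172.25 z [ 0.e+00 -4.e-04 -1.e+00] F [-0.8 -0.8 -0.7] T [ 0.    0.   -0.01] w 0.999 g 0.0 q [ 0.6   0.45  1.66 -0.    1.04 -0.83]
shift units now-axes [0.   0.13 3.91] turn units -0.01
shift units final-axes [0.   0.12 3.91]
```

>>> arm_command:
  rows:
    - [1,0,0.1,0.7,0]
    - [1,0,0,0.8,0]
    - [1,0,0,0.8,0]
    - [1,0,0,0.8,0]
    - [1,0,0,0.5,0]
    - [1,0,0,0.3,0]
    - [-1,0,0,0,0]
    - [-1,0,0,0,0]
    - [-1,0,0,0,0]
    - [-1,0,0,0,0]
    - [-1,0,0,0,0]
    - [-1,0,0,0,0]

```text
t: 7.58
eef_pos: [0.506, 0.4047, 0.0356]
tool_rot: [0.001, 0.066, 0.998, 0.001]
contact_force: [0.5, 0.2, 4.8]
gripper_width: 0.416
grip_force: 62.2
```

```bash
python3 look.py
```

```text
t 7.58 pos [0.506  0.4047 0.0356] yaw x 172.45 z [ 0.0025  0.0014 -1.    ] F [0.5 0.2 4.8] T [-0.32  0.05  0.01] w 0.416 g 62.2 q [ 0.61  0.58  1.68 -0.    0.87 -0.83]
```

>>> arm_command:
  rows:
    - [-1,0,0,-0.4,0]
    - [-1,0,0,-1,0]
    - [-1,0,0,-1,0]
    - [-1,0,0,-1,0]
    - [-1,0,0,-1,0]
    - [-1,0,0,-1,0]
    - [-1,0,0,-1,0]

```text
t: 8.17
eef_pos: [0.5036, 0.4034, 0.1943]
tool_rot: [-0.001, 0.066, 0.998, -0.001]
contact_force: [0.2, 0.4, -3.5]
gripper_width: 0.415
grip_force: 61.4
```

```bash
python3 look.py; python3 plan.py .4765 -.033 .18 133.6
```

```text
t 8.17 pos [0.5036 0.4034 0.1943] yaw x 172.43 z [-0.002 -0.001 -1.   ] F [ 0.2  0.4 -3.5] T [-0.04  0.01  0.03] w 0.415 g 61.4 q [ 0.61  0.38  1.61  0.    1.15 -0.83]
shift units now-axes [ -1.22 -17.44   0.59] turn units 7.77
shift units final-axes [-11.89 -12.82   0.57]
```

>>> arm_command:
  rows:
    - [-1,-0.05,-0.5,0,0]
    - [-1,-0.05,-0.9,0,0]
    - [-1,-0.07,-1,0,0]
    - [-1,-0.07,-1,0,0]
    - [-1,-0.07,-1,0,0]
    - [-1,-0.07,-1,0,0]
    - [-1,-0.07,-1,0,0]
    - [-1,-0.07,-1,0,0]
    - [-1,-0.07,-1,0,0]
    - [-1,-0.07,-1,0,0]

```text
t: 9.0
eef_pos: [0.4878, 0.1665, 0.1916]
tool_rot: [-0.002, 0.066, 0.998, -0.001]
contact_force: [-0.3, -0.1, -2.9]
gripper_width: 0.412
grip_force: 61.6
```

>>> arm_command:
  rows:
    - [-1,-0.07,-1,0,0]
    - [-1,-0.07,-1,0,0]
    - [-1,-0.07,-1,0,0]
    - [-1,-0.07,-1,0,0]
    - [-1,-0.07,-1,0,0]
    - [-1,-0.07,-1,0,0]
    - [-1,-0.07,-1,0,0]
    - [-1,-0.07,-0.7,0,0]
    - [-1,-0.04,-0.3,0,0]

```text
t: 9.75
eef_pos: [0.4763, -0.0338, 0.1919]
tool_rot: [-0.002, 0.067, 0.998, -0.0]
contact_force: [-0.3, 0.0, -3.5]
gripper_width: 0.42
grip_force: 61.5
```

>>> arm_command:
  rows:
    - [-1,0,0,0,0.9]
    - [-1,0,0,0,1]
    - [-1,0,0,0,1]
    - [-1,0,0,0,1]
    - [-1,0,0,0,1]
    - [-1,0,0,0,1]
    - [-1,0,0,0,1]
    - [-1,0,0,0,0.87]
    - [-1,0,0,0,0]

```text
t: 10.5
eef_pos: [0.4773, -0.0309, 0.1924]
tool_rot: [-0.001, 0.395, 0.919, -0.0]
contact_force: [-0.3, 0.3, -3.2]
gripper_width: 0.415
grip_force: 61.5
```

```bash
python3 look.py; python3 plan.py .4765 -.033 .165 133.6
```

```text
t 10.5 pos [ 0.4773 -0.0309  0.1924] yaw x 133.52 z [-2.5e-03  7.0e-04 -1.0e+00] F [-0.3  0.3 -3.2] T [0.01 0.05 0.  ] w 0.415 g 61.5 q [-0.16  0.07  2.    0.    1.07 -0.92]
shift units now-axes [-0.04 -0.08  1.1 ] turn units -0.02
shift units final-axes [-0.04 -0.08  1.1 ]
```

>>> arm_command:
  rows:
    - [-1,0,-0.05,0.4,0]
    - [-1,0,0,0.6,0]
    - [-1,0,0,0,0]
    - [-1,0,0,0,0]

```text
t: 10.83
eef_pos: [0.4759, -0.0319, 0.167]
tool_rot: [-0.002, 0.394, 0.919, -0.0]
contact_force: [0.7, -0.5, -2.5]
gripper_width: 0.411
grip_force: 61.4
```

```bash
python3 look.py
python3 - <<'E'
from workcell import bot
import cv2,pickle,numpy as np
o=[]
for n,x,y in(("scene",360,100),("top",370,190)):
    d=bot.get_image(n);pickle.dump(d,open(n+"2.pkl","wb"));o.append(cv2.resize(d["img"][y:y+150,x:x+100],None,fx=4,fy=4,interpolation=cv2.INTER_CUBIC))
cv2.imwrite("pics/c2.png",np.hstack(o))
E
```

```text
t 10.83 pos [ 0.4759 -0.0319  0.167 ] yaw x 133.65 z [-4.3e-03  8.0e-04 -1.0e+00] F [ 0.7 -0.5 -2.5] T [-0.02  0.01  0.02] w 0.411 g 61.4 q [-0.16  0.1   2.03  0.    1.02 -0.92]
```

View pics/c2.png

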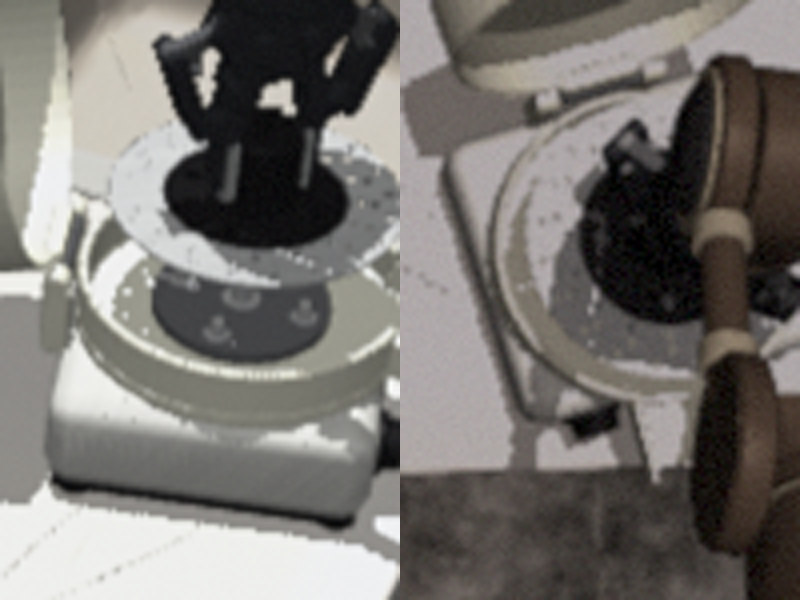

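In the scene crop, the hub ellipse spans x 163–350 with its bottom at 247. That puts its centre near (424.1,145.5) in full-image pixels. Next I'll compare that with the stud centre as the same camera sees it.

```bash
python3 - <<'E'
from h import *
S=pickle.load(open("scene2.pkl","rb"))
c=np.array([.4736,-.0237,.16]);a=np.linspace(0,2*np.pi,360)
def ext(c,r):
    E=np.array([P(S,c+[r*np.cos(t),r*np.sin(t),0]) for t in a]);return E.min(0),E.max(0)
# radius of hub top from top/wrist pictures
W=pickle.load(open("w2.pkl","rb"));rr=np.linalg.norm(onz(W,258,136,.029)-onz(W,396,136,.029))/2;print("hub r",rr)
l,h=ext(c,rr);print("pred crop",(l-[360,100])*4,(h-[360,100])*4)
l,h=ext(np.array([.4736,-.0237,.152]),.082);print("pred rim crop",(l-[360,100])*4,(h-[360,100])*4)
for d in([.001,0,0],[0,.001,0]): print(d,4*(P(S,c+d)-P(S,c)))
E
python3 - <<'E'
import pickle,cv2,numpy as np
S=pickle.load(open("scene2.pkl","rb"))["img"]
cv2.imwrite("pics/c3.png",cv2.resize(S[120:185,380:480],None,fx=8,fy=8,interpolation=cv2.INTER_CUBIC))
E
```

```text
hub r 0.05197240245860331
pred crop [160.59721525 149.70840194] [349.36856043 261.18589799]
pred rim crop [105.33097768 131.32728072] [402.09954448 307.72766687]
[0.001, 0, 0] [-1.70095273 -0.49312289]
[0, 0.001, 0] [-0.6335118   0.95184237]
```

View pics/c3.png

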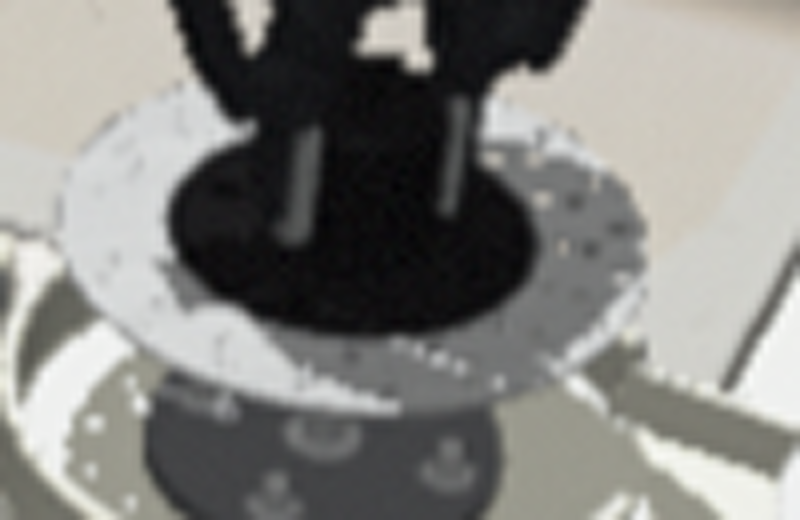

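Run:
```python
from h import *
S=pickle.load(open("scene2.pkl","rb"));T=pickle.load(open("top.pkl","rb"))
a=[(540,413),(628,398),(665,453),(577,468)]
s=np.mean([onz(S,370+(x-400)/4,140+(y-300)/4,.089) for x,y in a],0);print("scene seat",s)
t=np.mean([onz(T,380+(x-400)/4,212+y/4,.090) for x,y in [(602,98),(668,159),(606,222),(543,159)]],0);print("top seat",t)
print("tip line scene",onz(S,370+206/4,140+83/4,.130))
an=np.linspace(0,2*np.pi,360)
for z in(.158,.161,.164,.167):
    E=np.array([P(S,[s[0]+.052*np.cos(q),s[1]+.052*np.sin(q),z]) for q in an]);l=(E.min(0)-[360,100])*4;h=(E.max(0)-[360,100])*4
    print(z,"pred hub",l,h," obs 164..350, bottom 247.5")
```

```text
scene seat [ 0.47677541 -0.0349713   0.089     ]
top seat [ 0.47584388 -0.03315801  0.09      ]
tip line scene [ 0.47641614 -0.02695001  0.13      ]
0.158 pred hub [162.5355735  141.04033489] [350.05535564 251.25825155]  obs 164..350, bottom 247.5
0.161 pred hub [163.00461404 136.66182986] [350.81658215 246.80346077]  obs 164..350, bottom 247.5
0.164 pred hub [163.47509793 132.2701923 ] [351.58016386 242.33454216]  obs 164..350, bottom 247.5
0.167 pred hub [163.94703183 127.86536303] [352.34611171 237.8514284 ]  obs 164..350, bottom 247.5
```

The disc sits centred over the seat to within about 2 mm, and the three cameras agree on a seat of (0.4768, -0.034). I'll nudge it across and lower it gently.

>>> arm_command:
  rows:
    - [-1,-0.08,-0.04,0.1,0]
    - [-1,0,0,0.2,0]
    - [-1,0,0,0.2,0]
    - [-1,0,0,0.2,0]
    - [-1,0,0,0.1,0]
    - [-1,0,0,0.1,0]
    - [-1,0,0,0.1,0]
    - [-1,0,0,0,0]

```text
t: 11.6
eef_pos: [0.478, -0.0344, 0.1431]
tool_rot: [-0.001, 0.394, 0.919, -0.0]
contact_force: [-0.5, 0.1, -3.0]
gripper_width: 0.412
grip_force: 61.4
```

```bash
python3 look.py
```

```text
t 11.6 pos [ 0.478  -0.0344  0.1431] yaw x 133.58 z [-1.1e-03  2.0e-04 -1.0e+00] F [-0.5  0.1 -3. ] T [ 0.03 -0.    0.02] w 0.412 g 61.4 q [-0.16  0.14  2.04  0.    0.96 -0.92]
```

>>> arm_command:
  rows:
    - [-1,0,0,0.08,0]
    - [-1,0,0,0.08,0]
    - [-1,0,0,0.08,0]
    - [-1,0,0,0.08,0]
    - [-1,0,0,0,0]

```text
t: 12.02
eef_pos: [0.4779, -0.0342, 0.1352]
tool_rot: [-0.001, 0.394, 0.919, -0.0]
contact_force: [-0.2, 0.6, -4.2]
gripper_width: 0.411
grip_force: 61.6
```

>>> arm_command:
  rows:
    - [-1,0,0,0.08,0]
    - [-1,0,0,0.08,0]
    - [-1,0,0,0,0]

```text
t: 12.27
eef_pos: [0.4779, -0.0342, 0.1312]
tool_rot: [-0.001, 0.394, 0.919, -0.0]
contact_force: [-0.1, 1.1, -3.9]
gripper_width: 0.414
grip_force: 61.6
```

```bash
python3 look.py
```

```text
t 12.27 pos [ 0.4779 -0.0342  0.1312] yaw x 133.57 z [-1.2e-03  4.0e-04 -1.0e+00] F [-0.1  1.1 -3.9] T [0.23 0.23 0.03] w 0.414 g 61.6 q [-0.16  0.16  2.05  0.    0.94 -0.92]
```

The spindle has entered the bore and I see almost no force. I'll carry on down to the studs.

>>> arm_command:
  rows:
    - [-1,0,0,0.08,0]
    - [-1,0,0,0.08,0]
    - [-1,0,0,0.08,0]
    - [-1,0,0,0.08,0]
    - [-1,0,0,0.08,0]
    - [-1,0,0,0,0]

```text
t: 12.77
eef_pos: [0.4779, -0.0343, 0.1211]
tool_rot: [-0.001, 0.394, 0.919, -0.0]
contact_force: [-2.0, 1.9, -2.8]
gripper_width: 0.414
grip_force: 61.6
```

```bash
python3 look.py
```

```text
t 12.77 pos [ 0.4779 -0.0343  0.1211] yaw x 133.58 z [-1.1e-03  4.0e-04 -1.0e+00] F [-2.   1.9 -2.8] T [ 0.36  0.44 -0.04] w 0.414 g 61.6 q [-0.16  0.17  2.05  0.    0.91 -0.92]
```

>>> arm_command:
  rows:
    - [-1,0.04,0,0,0]
    - [-1,0,0,0.08,0]
    - [-1,0,0,0.08,0]
    - [-1,0,0,0.04,0]
    - [-1,0,0,0,0]

```text
t: 13.18
eef_pos: [0.4779, -0.034, 0.1166]
tool_rot: [0.0, 0.394, 0.919, -0.0]
contact_force: [-1.7, -0.2, -3.6]
gripper_width: 0.416
grip_force: 61.7
```

```bash
python3 look.py
```

```text
t 13.18 pos [ 0.4779 -0.034   0.1166] yaw x 133.59 z [ 3.e-04 -5.e-04 -1.e+00] F [-1.7 -0.2 -3.6] T [-0.06  0.31  0.03] w 0.416 g 61.7 q [-0.16  0.18  2.06 -0.    0.9  -0.92]
```

>>> arm_command:
  rows:
    - [-1,0.02,-0.02,0.04,0]
    - [-1,0,0,0.04,0]
    - [-1,0,0,0.04,0]
    - [-1,0,0,0.04,0]
    - [-1,0,0,0,0]

```text
t: 13.6
eef_pos: [0.4774, -0.0337, 0.1127]
tool_rot: [0.0, 0.394, 0.919, 0.0]
contact_force: [-0.4, -0.7, -3.1]
gripper_width: 0.413
grip_force: 61.6
```

```bash
python3 look.py
```

```text
t 13.6 pos [ 0.4774 -0.0337  0.1127] yaw x 133.57 z [ 8.e-04  0.e+00 -1.e+00] F [-0.4 -0.7 -3.1] T [0.05 0.01 0.01] w 0.413 g 61.6 q [-0.16  0.18  2.06  0.    0.89 -0.92]
```

Lateral force is now near zero, so I'll keep going in 1 mm steps and watch for the studs.

>>> arm_command:
  rows:
    - [-1,0,0,0.04,0]
    - [-1,0,0,0.04,0]
    - [-1,0,0,0.04,0]
    - [-1,0,0,0,0]

```text
t: 13.93
eef_pos: [0.477, -0.0336, 0.1096]
tool_rot: [-0.0, 0.394, 0.919, 0.0]
contact_force: [-0.6, -1.3, -4.1]
gripper_width: 0.413
grip_force: 61.6
```

>>> arm_command:
  rows:
    - [-1,0,0,0.04,0]
    - [-1,0,0,0,0]

```text
t: 14.1
eef_pos: [0.477, -0.0336, 0.1086]
tool_rot: [-0.0, 0.394, 0.919, 0.0]
contact_force: [0.5, -0.4, -3.1]
gripper_width: 0.411
grip_force: 61.6
```

```bash
python3 look.py
```

```text
t 14.1 pos [ 0.477  -0.0336  0.1086] yaw x 133.58 z [-1.e-04  1.e-04 -1.e+00] F [ 0.5 -0.4 -3.1] T [ 0.03  0.05 -0.02] w 0.411 g 61.6 q [-0.16  0.19  2.06  0.    0.89 -0.92]
```

>>> arm_command:
  rows:
    - [-1,0,0,0.04,0]
    - [-1,0,0,0.04,0]
    - [-1,0,0,0,0]

```text
t: 14.35
eef_pos: [0.4768, -0.0337, 0.1065]
tool_rot: [-0.0, 0.394, 0.919, -0.0]
contact_force: [-0.1, 0.1, -2.9]
gripper_width: 0.412
grip_force: 61.6
```

>>> arm_command:
  rows:
    - [-1,0,0,0.04,0]
    - [-1,0,0,0.04,0]
    - [-1,0,0,0,0]

```text
t: 14.6
eef_pos: [0.4768, -0.0337, 0.1045]
tool_rot: [-0.0, 0.394, 0.919, -0.0]
contact_force: [0.3, 0.2, -2.3]
gripper_width: 0.412
grip_force: 61.6
```

```bash
python3 look.py
```

```text
t 14.6 pos [ 0.4768 -0.0337  0.1045] yaw x 133.58 z [-4.e-04  1.e-04 -1.e+00] F [ 0.3  0.2 -2.3] T [0.05 0.03 0.03] w 0.412 g 61.6 q [-0.16  0.2   2.07  0.    0.88 -0.92]
```

>>> arm_command:
  rows:
    - [-1,0,0,0.04,0]
    - [-1,0,0,0.04,0]
    - [-1,0,0,0,0]

```text
t: 14.85
eef_pos: [0.477, -0.0337, 0.1026]
tool_rot: [-0.0, 0.394, 0.919, -0.0]
contact_force: [-0.6, 0.2, -3.8]
gripper_width: 0.416
grip_force: 61.6
```

```bash
python3 look.py
```

```text
t 14.85 pos [ 0.477  -0.0337  0.1026] yaw x 133.58 z [-1.e-04  0.e+00 -1.e+00] F [-0.6  0.2 -3.8] T [ 0.01 -0.02  0.03] w 0.416 g 61.6 q [-0.16  0.2   2.07  0.    0.87 -0.92]
```

>>> arm_command:
  rows:
    - [-1,0,0,0.04,0]
    - [-1,0,0,0.04,0]
    - [-1,0,0,0,0]

```text
t: 15.1
eef_pos: [0.4772, -0.0337, 0.1016]
tool_rot: [-0.0, 0.394, 0.919, -0.0]
contact_force: [-2.8, -0.2, 4.8]
gripper_width: 0.415
grip_force: 62.4
```

```bash
python3 look.py
```

```text
t 15.1 pos [ 0.4772 -0.0337  0.1016] yaw x 133.58 z [-3.e-04  0.e+00 -1.e+00] F [-2.8 -0.2  4.8] T [ 0.08  0.52 -0.02] w 0.415 g 62.4 q [-0.16  0.2   2.07 -0.    0.87 -0.92]
```

Contact at TCP z 0.102 fits being home: underside ≈ TCP - 13.6 mm. If the disc were resting on the studs, the fingertips would have hit the hub already. I'll check with a slight press and a small twist.

>>> arm_command:
  rows:
    - [-1,0,0,0.04,0]
    - [-1,0,0,0,0.2]
    - [-1,0,0,0,0]

```text
t: 15.35
eef_pos: [0.4773, -0.0338, 0.1012]
tool_rot: [0.0, 0.402, 0.916, -0.0]
contact_force: [-3.9, -0.0, 8.4]
gripper_width: 0.418
grip_force: 62.9
```

```bash
python3 look.py
```

```text
t 15.35 pos [ 0.4773 -0.0338  0.1012] yaw x 132.64 z [-0.e+00 -4.e-04 -1.e+00] F [-3.9 -0.   8.4] T [0.1  0.6  0.31] w 0.418 g 62.9 q [-0.16  0.2   2.07 -0.    0.87 -0.91]
```

>>> arm_command:
  rows:
    - [-1,0,0,0,-0.2]
    - [-1,0,0,0,-0.2]
    - [-1,0,0,0,0]

```text
t: 15.6
eef_pos: [0.4775, -0.0338, 0.1012]
tool_rot: [0.0, 0.386, 0.922, 0.0]
contact_force: [-2.5, 0.4, 7.0]
gripper_width: 0.417
grip_force: 62.8
```

```bash
python3 look.py
```

```text
t 15.6 pos [ 0.4775 -0.0338  0.1012] yaw x 134.54 z [ 5.e-04  1.e-04 -1.e+00] F [-2.5  0.4  7. ] T [ 0.02  0.64 -0.3 ] w 0.417 g 62.8 q [-0.16  0.2   2.07  0.    0.87 -0.94]
```

>>> arm_command:
  rows:
    - [-1,0,0,0,0.2]
    - [-1,0.01,-0.01,0.04,0]
    - [-1,0,0,0.02,0]
    - [-1,0,0,0,0]

```text
t: 15.93
eef_pos: [0.4776, -0.0338, 0.1005]
tool_rot: [0.001, 0.394, 0.919, 0.0]
contact_force: [-4.3, 1.1, 12.3]
gripper_width: 0.412
grip_force: 63.3
```

```bash
python3 look.py
```

```text
t 15.93 pos [ 0.4776 -0.0338  0.1005] yaw x 133.61 z [ 1.e-03 -3.e-04 -1.e+00] F [-4.3  1.1 12.3] T [0.1  0.85 0.1 ] w 0.412 g 63.3 q [-0.16  0.21  2.07 -0.    0.87 -0.92]
```

>>> arm_command:
  rows:
    - [-1,0,0,-0.04,0]
    - [-1,0,0,-0.02,0]
    - [1,0,0,0,0]
    - [1,0,0,0,0]
    - [1,0,0,0,0]
    - [1,0,0,0,0]
    - [1,0,0,-0.3,0]
    - [1,0,0,-0.6,0]
    - [1,0,0,-1,0]
    - [1,0,0,-1,0]
    - [1,0,0,-1,0]
    - [1,0,0,0,0]

```text
t: 16.93
eef_pos: [0.4808, -0.0343, 0.2031]
tool_rot: [0.005, 0.394, 0.919, 0.001]
contact_force: [0.1, -0.7, -0.2]
gripper_width: 1.0
grip_force: 0.0
```

```bash
python3 look.py w3
python3 - <<'E'
from workcell import bot
import cv2,pickle,numpy as np
d=bot.get_image("scene");pickle.dump(d,open("scene3.pkl","wb"))
a=cv2.resize(d["img"][50:200,330:480],(600,600),interpolation=cv2.INTER_CUBIC)
w=pickle.load(open("w3.pkl","rb"))["img"][:, :]
cv2.imwrite("pics/c4.png",np.hstack([a[:450,:440],cv2.resize(w,(360,270))[0:270].copy() if 0 else cv2.copyMakeBorder(cv2.resize(w,(360,270)),0,180,0,0,cv2.BORDER_CONSTANT)]))
E
```

```text
t 16.93 pos [ 0.4808 -0.0343  0.2031] yaw x 133.58 z [ 0.0108 -0.0017 -0.9999] F [ 0.1 -0.7 -0.2] T [ 0.   -0.01  0.01] w 1.0 g 0.0 q [-0.16  0.05  2.    0.    1.08 -0.92]
```

View pics/c4.png

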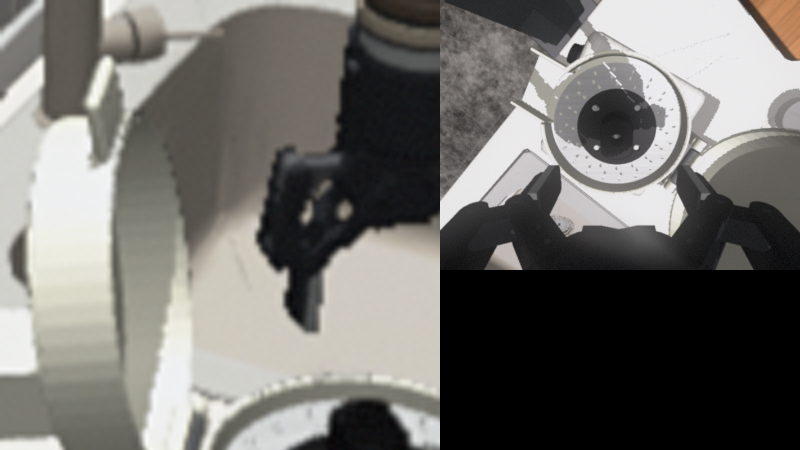

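The wrist view shows all four studs bright in the holes, and the disc lies low in the bowl, so it is home. The lid tab shows at about (355.7,77.5) in the scene and (429,166) in the first top view. I'll check it against the model.

```bash
python3 - <<'E'
from h import *
S=pickle.load(open("scene.pkl","rb"));T=pickle.load(open("top.pkl","rb"))
print(tri([(T,429,166),(S,355.7,77.5)]))
X=np.array([.625,.0085,.323]);print(P(T,X),P(S,X))
print("tab end top",P(T,[.6295,.0095,.340]),P(S,[.6295,.0095,.340]))
E
python3 plan.py .673 .022 .39 16
python3 - <<'E'
import pickle,cv2
T=pickle.load(open("top.pkl","rb"))["img"]
cv2.imwrite("pics/tab.png",cv2.resize(T[140:220,370:480],None,fx=5,fy=5,interpolation=cv2.INTER_CUBIC))
E
```

```text
[0.63266774 0.0084883  0.31555478]
[430.19479688 169.54599476] [358.35939398  74.92934573]
tab end top [431.29280452 165.23389932] [356.48791041  67.15258058]
shift units now-axes [-3.79  7.21 -7.62] turn units 23.52
shift units final-axes [ 8.12  0.01 -7.65]
```

View pics/tab.png

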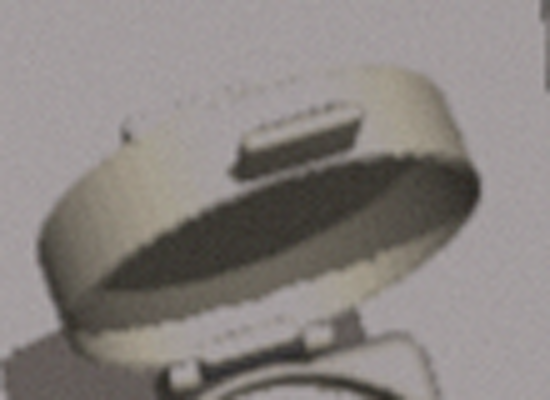

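The model matches the images. I'll raise the arm, shut the fingers and turn so the tool's x lies along the cutter's x, then go behind the tab.

>>> arm_command:
  rows:
    - [-1,0,0,-0.7,0.8]
    - [-1,0,0,-0.9,0.9]
    - [-1,0,0,-0.9,1]
    - [-1,0,0,-0.9,1]
    - [-1,0,0,-0.9,1]
    - [-1,0,0,-0.9,1]
    - [-1,0,0,-0.9,1]
    - [-1,0,0,-0.9,1]
    - [-1,0,0,-0.6,1]
    - [-1,0,0,0,1]
    - [-1,0,0,0,1]
    - [-1,0,0,0,1]

```text
t: 18.03
eef_pos: [0.4761, -0.0336, 0.3857]
tool_rot: [-0.001, 0.794, 0.608, -0.001]
contact_force: [0.1, -0.7, -0.4]
gripper_width: -0.004
grip_force: 0.0
```

>>> arm_command:
  rows:
    - [-1,0,0,0,1]
    - [-1,0,0,0,1]
    - [-1,0,0,0,1]
    - [-1,0,0,0,1]
    - [-1,0,0,0,1]
    - [-1,0,0,0,1]
    - [-1,0,0,0,1]
    - [-1,0,0,0,1]
    - [-1,0,0,0,1]
    - [-1,0,0,0,1]
    - [-1,0,0,0,1]
    - [-1,0,0,0,0.8]

```text
t: 19.03
eef_pos: [0.4759, -0.0336, 0.3851]
tool_rot: [-0.001, 0.99, 0.138, -0.002]
contact_force: [-0.0, -0.9, 0.6]
gripper_width: -0.005
grip_force: 0.0
```

```bash
python3 look.py;python3 plan.py .673 .022 .39 16
```

```text
t 19.03 pos [ 0.4759 -0.0336  0.3851] yaw x 15.85 z [-4.e-03  7.e-04 -1.e+00] F [-0.  -0.9  0.6] T [ 0.03  0.01 -0.01] w -0.005 g 0.0 q [-0.16 -0.09  1.77  0.    1.47  1.13]
shift units now-axes [ 8.19  0.01 -0.23] turn units -0.03
shift units final-axes [ 8.19  0.04 -0.2 ]
```

>>> arm_command:
  rows:
    - [-1,0.7,0,0,0]
    - [-1,1,0,0,0]
    - [-1,1,0,0,0]
    - [-1,1,0,0,0]
    - [-1,1,0,0,0]
    - [-1,1,0,0,0]
    - [-1,1,0,0,0]
    - [-1,1,0,0,0]
    - [-1,0.5,0,0,0]
    - [-1,0,0,0,0]

```text
t: 19.87
eef_pos: [0.6748, 0.0239, 0.3833]
tool_rot: [-0.001, 0.99, 0.14, -0.002]
contact_force: [-0.5, 0.4, -1.0]
gripper_width: -0.001
grip_force: 0.0
```

>>> arm_command:
  rows:
    - [-1,0,0,0.5,0]
    - [-1,0,0,0.7,0]
    - [-1,0,0,0.7,0]
    - [-1,0,0,0.5,0]
    - [-1,0,0,0,0]

```text
t: 20.28
eef_pos: [0.6703, 0.0228, 0.3219]
tool_rot: [-0.001, 0.99, 0.14, -0.005]
contact_force: [-0.5, -0.2, -1.3]
gripper_width: 0.0
grip_force: 0.0
```

```bash
python3 look.py;python3 plan.py .641 .013 .324 16
```

```text
t 20.28 pos [0.6703 0.0228 0.3219] yaw x 16.06 z [-9.3e-03  1.0e-04 -1.0e+00] F [-0.5 -0.2 -1.3] T [ 0.01 -0.02  0.01] w 0.0 g 0.0 q [-0.03  0.34  1.41 -0.    1.4   1.26]
shift units now-axes [-1.24  0.05 -0.07] turn units 0.01
shift units final-axes [-1.24  0.05 -0.09]
```

>>> arm_command:
  rows:
    - [-1,-0.4,0,-0.03,0]
    - [-1,-0.4,0,-0.03,0]
    - [-1,-0.4,0,-0.03,0]
    - [-1,-0.45,0,-0.05,0]
    - [-1,-0.45,0,-0.05,0]
    - [-1,-0.45,0,-0.05,0]
    - [-1,-0.45,0,-0.05,0]
    - [-1,-0.45,0,-0.04,0]
    - [-1,-0.45,0,-0.03,0]

```text
t: 21.03
eef_pos: [0.5789, -0.0042, 0.3369]
tool_rot: [0.0, 0.99, 0.14, 0.0]
contact_force: [0.6, -0.1, -0.3]
gripper_width: -0.001
grip_force: 0.5
```

```bash
python3 look.py
```

```text
t 21.03 pos [ 0.5789 -0.0042  0.3369] yaw x 16.08 z [ 9.e-04  1.e-04 -1.e+00] F [ 0.6 -0.1 -0.3] T [ 0.14 -0.1  -0.03] w -0.001 g 0.5 q [-0.08  0.14  1.62  0.    1.38  1.21]
```

>>> arm_command:
  rows:
    - [-1,-0.45,0,0.15,0]
    - [-1,-0.45,0,0.15,0]
    - [-1,-0.45,0,0.12,0]
    - [-1,-0.45,0,0.12,0]
    - [-1,-0.42,0,0.14,0]
    - [-1,-0.42,0,0.15,0]
    - [-1,-0.42,0,0.16,0]
    - [-1,-0.42,0,0.17,0]

```text
t: 21.7
eef_pos: [0.495, -0.0283, 0.307]
tool_rot: [0.0, 0.99, 0.14, -0.0]
contact_force: [-0.1, 0.7, 0.3]
gripper_width: 0.0
grip_force: 0.2
```

```bash
python3 look.py
python3 - <<'E'
from workcell import bot
import cv2,pickle,numpy as np
d=bot.get_image("scene")
cv2.imwrite("pics/c5.png",cv2.resize(d["img"][20:220,310:510],(600,600)))
E
```

```text
t 21.7 pos [ 0.495  -0.0283  0.307 ] yaw x 16.08 z [-5.e-04 -1.e-04 -1.e+00] F [-0.1  0.7  0.3] T [ 0.01 -0.18 -0.02] w 0.0 g 0.2 q [-0.14 -0.01  1.84 -0.    1.31  1.15]
```

View pics/c5.png

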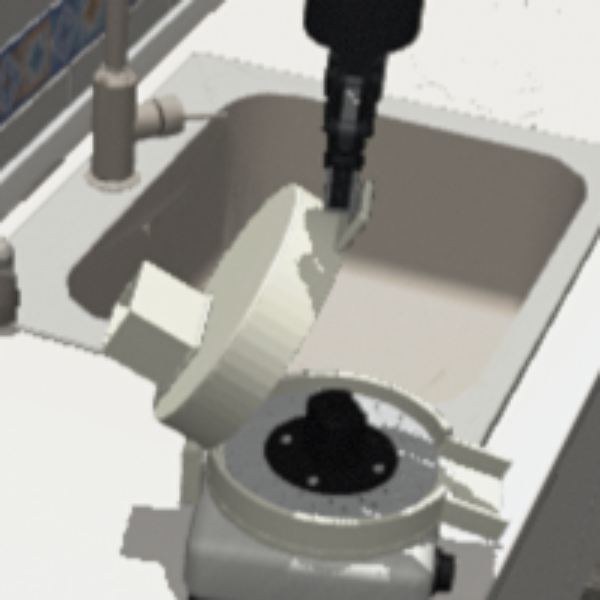

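The lid is following, with the fingertips behind its tab at about (345,205) in the crop, and studs are visible in the disc's holes. I'll keep going along the arc past 1.0.

>>> arm_command:
  rows:
    - [-1,-0.4,0,0.22,0]
    - [-1,-0.4,0,0.22,0]
    - [-1,-0.4,0,0.24,0]
    - [-1,-0.38,0,0.26,0]
    - [-1,-0.36,0,0.28,0]
    - [-1,-0.35,0,0.3,0]
    - [-1,0,0,0,0]

```text
t: 22.33
eef_pos: [0.4384, -0.0439, 0.2675]
tool_rot: [-0.001, 0.99, 0.14, -0.002]
contact_force: [-0.3, -1.1, -0.2]
gripper_width: 0.003
grip_force: 0.0
```

>>> arm_command:
  rows:
    - [-1,0,0,-0.8,0]
    - [-1,0,0,-0.9,0]
    - [-1,0,0,-0.9,0]
    - [-1,0,0,0,0]
    - [-1,0,0,0,0]
    - [-1,0,0,0,0]
    - [-1,0,0,0,0]
    - [-1,0,0,0,0]
    - [-1,0,0,0,0]
    - [-1,0,0,0,0]
    - [-1,0,0,0,0]
    - [-1,0,0,0,0]

```text
t: 23.33
eef_pos: [0.4413, -0.0438, 0.334]
tool_rot: [-0.0, 0.99, 0.14, -0.0]
contact_force: [-0.5, -0.5, 0.0]
gripper_width: 0.001
grip_force: 0.0
```

>>> arm_command:
  rows:
    - [-1,0,0,0,0]
    - [-1,0,0,0,0]
    - [-1,0,0,0,0]
    - [-1,0,0,0,0]
    - [-1,0,0,0,0]
    - [-1,0,0,0,0]
    - [-1,0,0,0,0]
    - [-1,0,0,0,0]
    - [-1,0,0,0,0]
    - [-1,0,0,0,0]
    - [-1,0,0,0,0]
    - [-1,0,0,0,0]

```text
t: 24.33
eef_pos: [0.4413, -0.0439, 0.3343]
tool_rot: [0.0, 0.99, 0.14, -0.0]
contact_force: [-0.7, 0.7, 0.9]
gripper_width: 0.003
grip_force: 0.0
```

>>> arm_command:
  rows:
    - [-1,0,0,0,0]
    - [-1,0,0,0,0]
    - [-1,0,0,0,0]
    - [-1,0,0,0,0]
    - [-1,0,0,0,0]
    - [-1,0,0,0,0]
    - [-1,0,0,0,0]
    - [-1,0,0,0,0]
    - [-1,0,0,0,0]
    - [-1,0,0,0,0]
    - [-1,0,0,0,0]
    - [-1,0,0,0,0]

```text
t: 25.33
eef_pos: [0.4413, -0.0439, 0.3343]
tool_rot: [-0.0, 0.99, 0.14, -0.0]
contact_force: [-0.5, -0.1, -0.2]
gripper_width: 0.0
grip_force: 0.0
```

```bash
python3 look.py
python3 - <<'E'
from workcell import bot
import cv2,pickle,numpy as np
d=bot.get_image("scene")
cv2.imwrite("pics/c6.png",cv2.resize(d["img"][20:420,220:520],(600,600*4//3))[:600])
E
```

```text
t 25.33 pos [ 0.4413 -0.0439  0.3343] yaw x 16.08 z [-0.  0. -1.] F [-0.5 -0.1 -0.2] T [-0.01 -0.    0.02] w 0.0 g 0.0 q [-0.2  -0.14  1.91  0.    1.37  1.09]
```

View pics/c6.png

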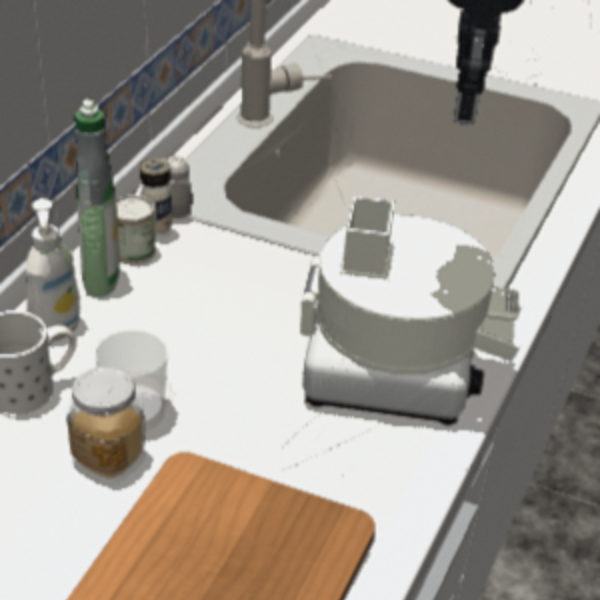

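The lid is shut on the bowl at about (405,290), the glass and jar haven't moved, and the gripper is clear. I'll wait briefly and then hand in.

>>> arm_command:
  rows:
    - [-1,0,0,-0.5,0]
    - [-1,0,0,-0.5,0]
    - [-1,0,0,0,0]
    - [-1,0,0,0,0]
    - [-1,0,0,0,0]
    - [-1,0,0,0,0]
    - [-1,0,0,0,0]
    - [-1,0,0,0,0]
    - [-1,0,0,0,0]
    - [-1,0,0,0,0]

```text
t: 26.22
eef_pos: [0.4412, -0.0438, 0.359]
tool_rot: [-0.0, 0.99, 0.14, -0.0]
contact_force: [0.6, -0.8, 0.7]
gripper_width: 0.001
grip_force: 0.0
```

```bash
python3 -c "
from workcell import bot
print(bot.close_job())"
```

```text
the job is handed in; nothing more can be done
None
```

The grating disc is home on the drive with all four studs in its holes, the lid is shut over it, and the job was handed in at about 26 s; I lined the holes up by camera, so they dropped over the studs without a turning search, and pressing home took at most about 15 N.

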